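# Swap the bottle behind the tall ones in the caddy

### The job

The small red-stoppered bottle at the rear of the plywood caddy has to be swapped for the small unlabelled dropper bottle that stands alone on the bench. Stand the tall amber bottle and the conical flask aside in the grey tray, put the red-stoppered bottle on the pad of the square aluminium tray, stand the dropper bottle on the caddy's rear pad, and then put the amber bottle and the flask each back exactly where it stood. Keep everything upright.

Things in the scene. Friction and masses are not known exactly. Their poses are not given: they have to be found in the camera images.
- amber: tall amber glass bottle with black dropper cap, 57 mm diameter, 158 mm tall in all, about 0.19 kg; the straight glass body to grip reaches from 0 to about 105 mm above its underside (grip round it, e.g. 85 mm up). Origin at the centre of its underside, z up. Starts upright on the left or the right front pad of the caddy.
- flask: clear conical glass flask, 85 mm diameter at the foot, 140 mm tall, about 0.12 kg; it narrows to a neck about 30 to 40 mm wide to the fingers at 115 to 135 mm above its underside: grip it there. Origin at the centre of its underside, z up. Starts upright on the other front pad of the caddy.
- red_bottle: small clear glass bottle with red stopper, 38 mm diameter, 58 mm tall, about 0.05 kg; straight body from 0 to 46 mm above its underside, grip it about 30 mm up. Origin at the centre of its underside, z up. Starts upright on the rear pad of the caddy, close behind the two tall ones, which leave no room for a gripper round it.
- dropper: small amber dropper bottle without label, white collar and white bulb, 30 mm diameter, 94 mm tall, about 0.06 kg; straight glass body from 0 to 58 mm above its underside, grip it about 35 mm up (the cap above is not to be gripped). Origin at the centre of its underside, z up. Starts upright alone on the bench top.
- caddy: fixed plywood bottle caddy, 150 (x) by 210 (y) mm, origin at the centre of its underside. Base board 12 mm thick; rails: far (+x) edge to 39 mm, both sides to 31 mm above the bench, open at the front. Inlaid black round pads, flush with the board: left (+y) and right front pads, 60 mm wide, at x -20, y +45 and -45 mm; rear pad, 44 mm wide, at x +35, y 0.
- pad_rear (a point): centre of the rear pad, on the top of the caddy's base board (12 mm above the bench).
- parking_tray: grey plastic tray, empty, fixed to the bench, 120 (x) by 230 (y) mm, walls 5 mm thick and 14 mm high, floor 5 mm above the bench. Origin at the centre of its underside, its long side along its y. One tray stands left-front, the other right-front before the blue sealer, whose fixed raised arm ends in a red grip up to about 240 mm high, right of the caddy: carry round its robot side.
- swap_tray: square aluminium tray, fixed to the bench, 120 by 120 mm, walls 5 mm thick and 14 mm high, floor 5 mm above the bench, with one inlaid black round pad of 48 mm diameter in its middle. Origin at the centre of its underside.
- swap_pad (a point): centre of the pad in the square tray, on the tray's floor (5 mm above the bench).
There are look-alikes about, which are no part of the job. Leave any blue look-alike of the dropper alone.

How it is judged:
By the outcome, as a careful person would: the job done as asked, in the order asked, and still so for the second after the job is handed in, with the robot touching nothing.
It also fails if it takes over 131 s, if anything falls off the work surface, if the arm or the gripper's body presses on something with over 40 N, if the wrist force passes 120 N, or if a joint passes its speed limit or range.

### The arm

A 6-joint arm with a two-finger parallel gripper is mounted at the origin on a cart in front of the work surface, level with it; the furniture and walls round the work are solid. World frame = base frame: x ahead of the robot, y to its left, z up, the work surface at z = 0. Lengths are in mm, angles in rad, forces in N, time in s.
With the tool pointing down it reaches from about 275 to 850 mm from the base axis. Payload 5.2 kg.
Tool frame: the origin (TCP) lies midway between the tips of the shut fingers; the grasp point (between the pads) lies 19 mm behind it (grip_point_offset is the distance from the TCP to the grasp point, in mm); z points along the fingers, y is the line along which they close (so a half turn about z gives the same grasp; the last joint's range is limited). The gripper opens to 85 mm and grips with 20 to 120 N. Pads are 22 mm wide; open, the fingers measure 114 mm over their backs; the gripper's body (76 mm by 85 mm) begins 54 mm behind the grasp point. The pads swing forward as they close: fully open they stand 13 mm farther back than shut.
Start: joints at [1.108, 0.259, 1.535, -0, 1.348, -0.203], TCP at [141.265, 531.554, 231.31] pointing down, gripper open.
Joint ranges: [-3.14, 3.14], [-0.91, 2.08], [0.19, 2.58], [-1.22, 4.36], [0.22, 2.71], [-3.12, 3.12]. Speed limits (rad/s): [2.57, 2.57, 3.14, 3.14, 3.14, 3.14].

### API

Orientations are given as a unit quaternion [x, y, z, w].
In Python, from workcell import get_state, capture, job_done, grip_point_offset gives the robot as it stands.
- The arm moves only by the tool servo_tool, never from a script. Its argument "commands" is one flat list of numbers, 5 for each row, row after row: the shift along the tool's x, y, z in units of 25 mm (1.0 is 25 mm), then the turn about the tool's z in units of 8 degrees (1.0 is 8 degrees), then the closure, from 0 (fully open) to 1 (shut). In form: [x, y, z, spin, grip, x, y, z, spin, grip, ...]. A call has 1 to 8 rows; each row shifts and turns the commanded pose from where the row before left it, along the tool's axes as they then stand; what a row does not reach is not made up. A row lasts 1/10 s, in which the tool goes at most 50 mm and 8.59 degrees, less where a joint would pass 70% of its speed; a pose out of reach is approached as far as the arm can. A call is refused whole if a number of a shift passes 1 or a number of a turn 1, either way. A call with a gripper value outside its range is refused whole. The fingers move at their own pace and stop on an object; "force" is the grip in N (left out, the last holds). Time passes only in rows, so rows that do not move let the fingers close. It gives the time, the measured TCP pose, the force, the opening and the grip force at its end, in the units of the state.
- get_state(): the state, without advancing time (a new reading comes with each control period).
- capture(name): name is "scene" or "top" or "wrist"; returns a dict with "pixels" (480x640x3 uint8, blue, green, red), "fx", "fy", "cx", "cy" (pixels), "k1" (the pictures are not rectified: a ray, as slopes to the right and down, at radius r is drawn at 1 + k1 r^2 times it, then the intrinsics apply), "R" (3x3) and "t" (3): a world point X has camera coordinates R X + t. Camera axes: x right, y down, z forward; pixel columns grow to the right and rows downward; lengths in mm; the calibration is good to about 2 mm. A picture is of the moment at which its call begins. There is no depth.
- job_done(): hands the job in; it is judged then, once.
The state is a dict: "clock": time; "q": joint angles; "qd": joint speeds; "joint_torque": joint torques, N m; "position": TCP position; "eef_rot": TCP orientation; "wrist_force": force on the tool from outside, world axes, zero at the start; "wrist_torque": the same for the moment, N m; "opening": finger opening in mm; "grip_force": force on a finger pad.
Only numpy, scipy, OpenCV 4.12 (cv2) and the standard library are available. Lean on these libraries where they do the work, as an engineer would, in place of code of your own. Each camera call takes 0.05 s, during which the arm holds its last target. There are 200 camera calls.

## Working session

There is one attempt and no reset: what is moved stays moved. The work goes in short steps, Python scripts to look and compute and a tool call to move; the robot and the scene stay as the last step left them, time stands still between calls to the robot, and variables do not carry over. Pictures are saved under pics/ and viewed, at most 14 in all, crops included, and the job is handed in when it is done.

Besides the shell and the picture viewer there is one more tool, called after "Emit:" as name(argument=value, ...) on one line, values as JSON. servo_tool: Moves the arm, as the interface text tells. Its arguments: {"type":"object","properties":{"commands":{"type":"array","items":{"type":"number"}},"force":{"type":"number"}},"required":["commands"]}

```bash
ls; mkdir -p pics; python3 - <<'E'
from workcell import *
import cv2
s=get_state();print(s,grip_point_offset)
for n in("scene","top"):
    c=capture(n);cv2.imwrite(f"pics/{n}1.png",c["pixels"]);print({k:v for k,v in c.items() if k!="pixels"})
E
```

```text
pics
{'clock': 0.0, 'q': array([ 1.10821821e+00,  2.59366069e-01,  1.53609419e+00, -2.47575105e-05,
        1.34803709e+00, -2.02818721e-01]), 'qd': array([-0.00143426,  0.00183407,  0.00111572, -0.00065866, -0.00010015,
       -0.00102164]), 'joint_torque': array([ 1.06829735e-03, -4.46023607e+01, -2.90567440e+01, -1.05351683e-04,
        1.18515021e-02,  1.50549056e-05]), 'position': array([141.01294782, 531.04995999, 230.45784758]), 'eef_rot': array([ 1.29512075e-01,  9.91577387e-01, -9.04066872e-04, -2.99623117e-04]), 'wrist_force': array([-0.3715899 , -0.34183901, -0.1976102 ]), 'wrist_torque': array([-0.00364967,  0.02890764, -0.03692879]), 'grip_force': 0.0, 'opening': 85.41786060021225} 18.700000000000003
{'fx': 540.2716600103979, 'fy': 540.2716600103979, 'cx': 322.2476466566354, 'cy': 241.80929034812752, 'k1': 0.026403083012097546, 'R': array([[ 0.73775948, -0.67506225, -0.00138106],
       [-0.45253758, -0.49304742, -0.74304373],
       [ 0.50091985,  0.54881253, -0.66924144]]), 't': array([-320.43026825,  297.63849094,  778.87798109])}
{'fx': 464.55401891286243, 'fy': 464.55401891286243, 'cx': 318.09483164148713, 'cy': 240.27021708400974, 'k1': -0.03986579641454345, 'R': array([[ 0.00569449, -0.99985055,  0.0163233 ],
       [-0.9939918 , -0.00744391, -0.10920112],
       [ 0.1093063 , -0.01560338, -0.99388564]]), 't': array([ 70.65741283, 542.08004351, 844.37432045])}
```

View pics/scene1.png

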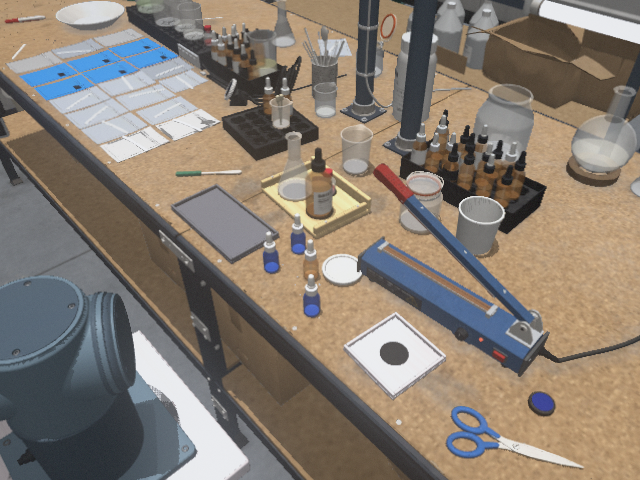

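View pics/top1.png

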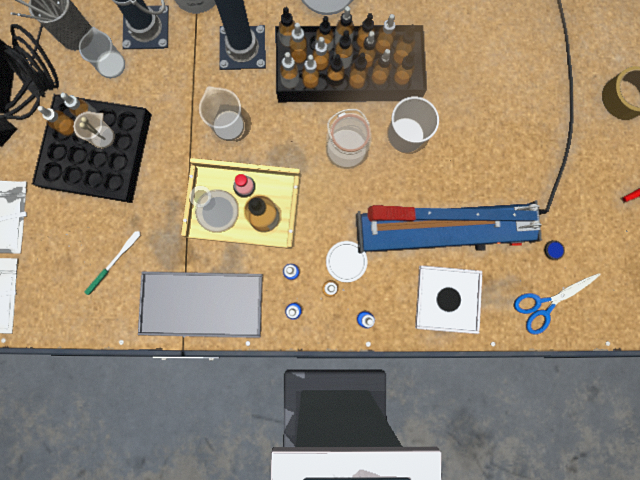

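The top view shows the caddy at about (242,203), with the flask at (216,210), amber at (261,212) and the red stopper at (243,184). The grey tray is at (201,304) and the swap pad at (449,300). The amber dropper is at (331,288), among blue ones at (291,271), (293,311) and (367,320).

```bash
cat > h.py <<'E'
import numpy as np,cv2
from workcell import *
def und(c,uv):
    d=(np.array(uv,float)-[c["cx"],c["cy"]])/[c["fx"],c["fy"]]; u=d.copy()
    for _ in range(10): u=d/(1+c["k1"]*(u@u))
    return u
def ray(c,uv):
    u=und(c,uv); R=np.array(c["R"]); return -R.T@c["t"], R.T@np.array([*u,1.])
def plane(c,uv,z):
    o,d=ray(c,uv); return o+d*(z-o[2])/d[2]
def tri(c1,p1,c2,p2):
    o1,d1=ray(c1,p1);o2,d2=ray(c2,p2)
    d1/=np.linalg.norm(d1);d2/=np.linalg.norm(d2)
    s=np.linalg.lstsq(np.c_[d1,-d2],o2-o1,rcond=None)[0]
    a=o1+s[0]*d1;b=o2+s[1]*d2
    return (a+b)/2,np.linalg.norm(a-b)
def proj(c,X):
    p=np.array(c["R"])@X+c["t"];u=p[:2]/p[2];return u*(1+c["k1"]*(u@u))*c["fx"]+[c["cx"],c["cy"]]
def blobs(c,lo,hi,box,amin=15):
    x0,y0,x1,y1=box
    hsv=cv2.cvtColor(c["pixels"],cv2.COLOR_BGR2HSV)[y0:y1,x0:x1]
    m=cv2.inRange(hsv,lo,hi);n,_,st,ce=cv2.connectedComponentsWithStats(m)
    return [(np.round(ce[i]+[x0,y0],1).tolist(),st[i].tolist()) for i in range(1,n) if st[i][4]>=amin]
E
python3 - <<'E'
from h import *
T=capture("top");S=capture("scene")
np.set_printoptions(precision=1,suppress=True)
a=cv2.resize(T["pixels"][150:345,130:330],None,fx=4,fy=4,interpolation=cv2.INTER_CUBIC)[:600*4//4+0]
cv2.imwrite("pics/tc.png",cv2.resize(T["pixels"][150:250,175:308],None,fx=6,fy=6,interpolation=cv2.INTER_CUBIC))
cv2.imwrite("pics/sc.png",cv2.resize(S["pixels"][130:330,240:370],None,fx=3,fy=3,interpolation=cv2.INTER_CUBIC))
cv2.imwrite("pics/td.png",cv2.resize(T["pixels"][250:340,270:390],None,fx=5,fy=5,interpolation=cv2.INTER_CUBIC))
r=blobs(T,(170,150,80),(180,255,255),(180,150,310,260))+blobs(T,(0,150,80),(4,255,255),(225,160,260,260));print("red top",r)
print("red sc",blobs(S,(172,150,60),(180,255,255),(300,150,370,230)))
for n,c,b in(("pad",T,(425,275,475,325)),("padS",S,(370,330,420,370))):print(n,blobs(c,(0,0,0),(180,255,70),b,100))
p=blobs(T,(0,0,0),(180,255,70),(425,275,475,325),100)[0][0];print(plane(T,p,5))
p=blobs(S,(0,0,0),(180,255,70),(370,330,420,370),100)[0][0];print(plane(S,p,5))
for p in [(192,160),(300,170)]:print("far",plane(T,p,39))
for p in [(295,246),(184,236)]:print("near",plane(T,p,31))
for p in [(139,272),(263,272),(262,335),(139,335)]:print("tray",plane(T,p,14))
E
```

```text
red top [([240.6, 179.9], [55, 25, 12, 11, 106])]
red sc [([328.8, 170.3], [26, 19, 6, 4, 15])]
pad [([448.4, 299.2], [12, 13, 23, 23, 423])]
padS []
[ 432.2 -177.3    5. ]Traceback (most recent call last):
  File "<stdin>", line 12, in <module>
IndexError: list index out of range
```

View pics/tc.png

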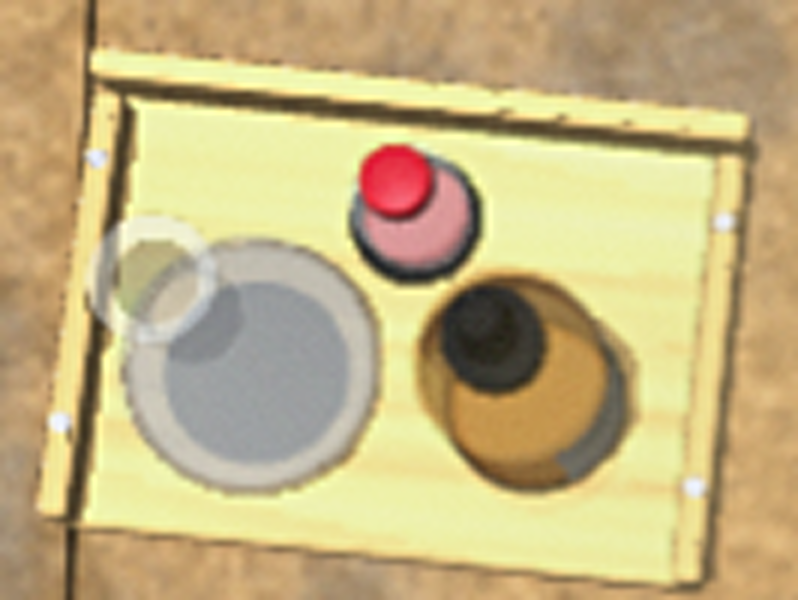

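View pics/sc.png

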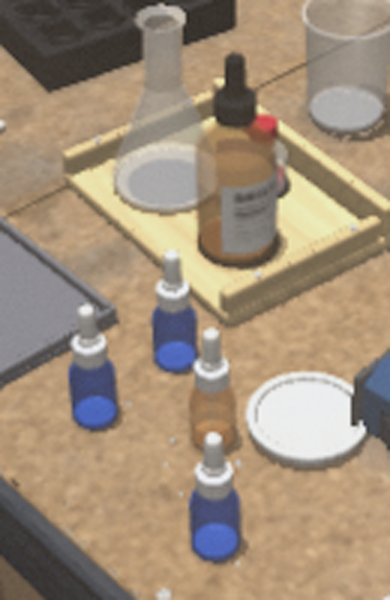

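View pics/td.png

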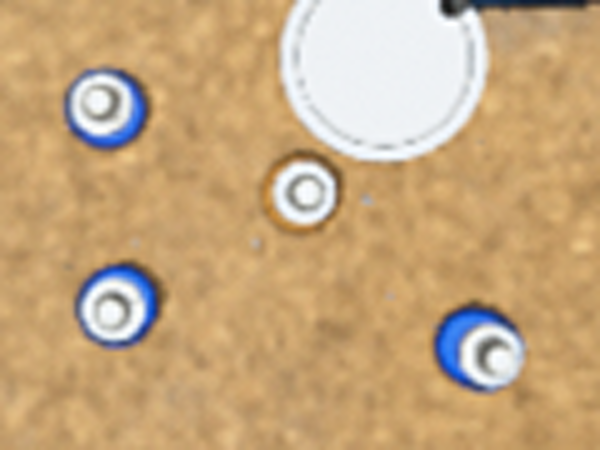

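The crops show the caddy turned by about -6°. In the top crop the flask foot is at (252,366) with its rim at (152,280), and the amber cap is at (490,335). The red stopper is at (397,181), and the dropper bulb is at full pixel (331.3,288.4).

```bash
cat > m.py <<'E'
from h import *
np.set_printoptions(precision=1,suppress=True)
T=capture("top");S=capture("scene")
k=lambda x,y:(175+x/6-.4,150+y/6-.4)
k5=lambda x,y:(270+x/5-.4,250+y/5-.4)
ks=lambda x,y:(240+x/3-.3,130+y/3-.3)
W=np.array([plane(T,k(93,50),39),plane(T,k(750,117),39),plane(T,k(703,580),31),plane(T,k(40,515),31)])[:,:2]
L=np.array([[75,105],[75,-105],[-75,-105],[-75,105]],float)
c=W.mean(0);H=(L).T@(W-c);a=np.arctan2(H[0,1]-H[1,0],H[0,0]+H[1,1]);R=np.array([[np.cos(a),-np.sin(a)],[np.sin(a),np.cos(a)]])
print("caddy",c,np.degrees(a),"res",(W-c-L@R.T))
P={n:c+R@np.array(v) for n,v in dict(L=(-20,45),R=(-20,-45),rear=(35,0)).items()};print(P)
print("flask foot",plane(T,k(252,366),14),"rim",plane(T,k(152,280),152), tri(T,k(152,280),S,ks(161,17)))
print("red top",plane(T,k(397,181),70),tri(T,k(397,181),S,ks(265,125)))
print("amber tip",tri(T,k(487,318),S,ks(235,60)),plane(T,k(493,338),140))
print("dropper",tri(T,k5(307,192),S,ks(210,333)),plane(T,k5(307,192),93), "base S",plane(S,ks(213,437),3))
for n,p,q in(("b1",(99,102),(171,256)),("b2",(112,311),(86,310)),("b3",(496,357),(213,438))):print(n,tri(T,k5(*p),S,ks(*q)))
for X in [(*P['R'],12),(*P['L'],12),(*P['rear'],12)]:print("projected crop px",(proj(T,np.array(X))-[175,150]+.4)*6)
for p in [(139,272),(263,272),(262,335),(139,335)]:print("tray",plane(T,p,14))
for p in [(419,267),(481,269),(480,332),(417,329)]:print("swap",plane(T,p,14))
print("swap pad",plane(T,(448.4,299.2),5),plane(S,(394.5,353.5),5))
print("grip",plane(T,(392,213),150),tri(T,(390,213),S,(392,182)))
E
python3 m.py
```

```text
caddy [612.4 220.6] -5.285539373020642 res [[-1.1 -0.4]
 [-1.8  1. ]
 [ 1.7  0.5]
 [ 1.2 -1.1]]
{'L': array([596.7, 267.3]), 'R': array([588.4, 177.7]), 'rear': array([647.3, 217.4])}
flask foot [599.2 269.6  14. ] rim [598.8 269.1 152. ] (array([598.3, 268.1, 155.4]), np.float64(0.6095566602251931))
red top [646.6 215.9  70. ] (array([647.5, 215.5,  69.2]), np.float64(1.7982396879690183))
amber tip (array([585.3, 176.1, 169.3]), np.float64(0.9531043279520206)) [585.7 177.6 140. ]
dropper (array([452. ,  52.5,  93.1]), np.float64(0.002035012486359702)) [452.   52.5  93. ] base S [453.1  53.2   3. ]
b1 (array([482.6, 124.5,  92.5]), np.float64(0.09690992036052985))
b2 (array([410.7, 119.4,  92.8]), np.float64(0.6394046592390917))
b3 (array([396. , -12.9,  91.2]), np.float64(0.4896681070664944))
projected crop px [538.7 402.6]
projected crop px [260.1 375. ]
projected crop px [419.2 221.6]
tray [480.1 413.7  14. ]
tray [481.9 178.1  14. ]
tray [364.1 178.   14. ]
tray [362.2 408.6  14. ]
swap [ 493.3 -119.2   14. ]
swap [ 490.1 -239.3   14. ]
swap [ 370.7 -233.8   14. ]
swap [ 376.3 -113.5   14. ]
swap pad [ 432.2 -177.3    5. ] [ 434.2 -177.3    5. ]
grip [574.1 -44.5 150. ] (array([563.8, -30.8, 211.9]), np.float64(0.8753179172048993))
```

Emit:
servo_tool(commands=[0,0,0,-0.93,0,0,0,0,-0.93,0,-0.5,-0.4,0,0,0,-1,-0.8,0,0,0,-1,-0.8,0,0,0,-1,-0.8,0,0,0,-1,-0.8,0,0,0,-1,-0.8,0,0,0], force=40)

```text
clock: 1.1
position: [280.1, 419.9, 231.4]
eef_rot: [0.002, 1.0, -0.0, 0.0]
wrist_force: [-0.1, 0.2, 0.2]
opening: 85.2
grip_force: 0.0
```

Emit:
servo_tool(commands=[-1,-0.8,0,0,0,-1,-0.8,0,0,0,-1,-0.8,0,0,0,-1,-0.8,0,0,0,-1,-0.8,0,0,0,-1,-0.8,0,0,0,-1,-0.8,0,0,0,-1,-0.8,0,0,0])

```text
clock: 1.9
position: [479.8, 259.6, 231.3]
eef_rot: [0.002, 1.0, -0.0, 0.0]
wrist_force: [-0.0, 0.6, 0.1]
opening: 85.3
grip_force: 0.0
```

Emit:
servo_tool(commands=[-1,-0.8,0,0,0,-1,-0.8,0,0,0,-1,-0.8,0,0,0,-0.8,-0.6,0,0,0,-0.4,-0.3,0,0,0,-0.1,-0.1,0,0,0,0,0,0,0,0,0,0,0,0,0])

```text
clock: 2.7
position: [585.3, 177.2, 231.4]
eef_rot: [-0.0, 1.0, 0.0, -0.0]
wrist_force: [-0.4, 1.4, -0.6]
opening: 85.7
grip_force: 0.0
```

```bash
python3 - <<'E'
from h import *
for i in range(2):print(get_state()["position"])
w=capture("wrist");cv2.imwrite("pics/w1.png",w["pixels"]);print({k:v for k,v in w.items() if k!="pixels"})
E
```

```text
[585.29870289 177.19476857 231.37959712]
[585.29870289 177.19476857 231.37959712]
{'fx': 427.8052121942952, 'fy': 427.8052121942952, 'cx': 328.2567616895513, 'cy': 243.08883737304097, 'k1': -0.08360857943438262, 'R': array([[ 5.47545862e-04,  9.99999841e-01,  1.33072921e-04],
       [ 9.52035710e-01, -5.62001809e-04,  3.05986423e-01],
       [ 3.05986450e-01, -4.08514268e-05, -9.52035866e-01]]), 't': array([-175.74440545, -596.51405991,  201.4730019 ])}
```

View pics/w1.png

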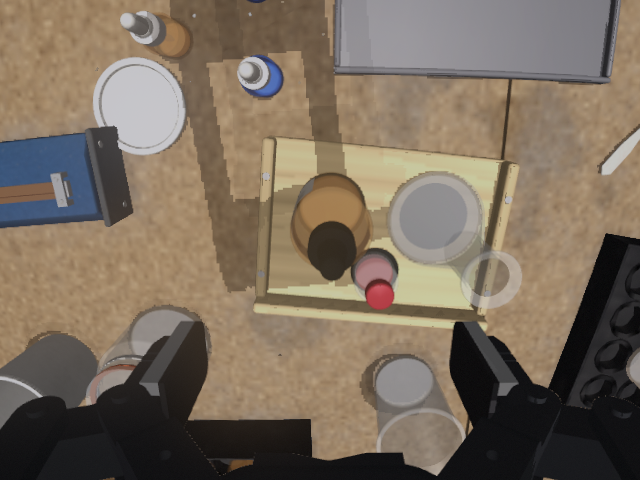

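The wrist view shows the amber cap at (332,260), flask rim at (491,278) and red stopper at (380,295). The amber centre is at y≈177.4, so the tool is well aligned.

Emit:
servo_tool(commands=[0,0,0.6,0,0,0,0,1,0,0,0,0,1,0,0,0,0,1,0,0,0,0,0.8,0,0,0,0,0.4,0,0,0,0,0.2,0,0,0,0,0.1,0,0])

```text
clock: 3.55
position: [586.3, 177.0, 104.2]
eef_rot: [-0.0, 1.0, 0.0, 0.0]
wrist_force: [0.2, -0.6, 0.9]
opening: 85.6
grip_force: 0.0
```

Emit:
servo_tool(commands=[0,0,0.08,0,0,0,0,0.08,0,0,0,0,0,0,0])

```text
clock: 3.85
position: [586.5, 176.5, 100.2]
eef_rot: [0.0, 1.0, 0.0, 0.0]
wrist_force: [-0.1, 0.3, 0.5]
opening: 85.1
grip_force: 0.0
```

Emit:
servo_tool(commands=[0,0,0.08,0,0,0,0,0.04,0,0,0,0,0.04,0,0,0,0,0,0,0])

```text
clock: 4.25
position: [586.1, 176.5, 95.6]
eef_rot: [0.0, 1.0, -0.0, -0.0]
wrist_force: [0.1, -0.1, 0.0]
opening: 85.3
grip_force: 0.0
```

Emit:
servo_tool(commands=[0,0,0.04,0,0,0,0,0,0,0])

```text
clock: 4.45
position: [586.2, 176.5, 94.6]
eef_rot: [0.0, 1.0, -0.0, -0.0]
wrist_force: [-1.2, -0.5, 0.3]
opening: 85.8
grip_force: 0.0
```

Emit:
servo_tool(commands=[0,0,0,0,0.25,0,0,0,0,0.4,0,0,0,0,0.5,0,0,0,0,0.5,0,0,0,0,0.5,0,0,0,0,0.5], force=30)

```text
clock: 5.05
position: [586.4, 176.6, 95.1]
eef_rot: [0.0, 1.0, 0.0, 0.0]
wrist_force: [1.0, 0.7, 2.7]
opening: 56.2
grip_force: 32.0
```

Emit:
servo_tool(commands=[0,0,-0.2,0,0.6,0,0,-0.5,0,0.6,0,0,-0.6,0,0.6,0.2,0,-0.3,0,0.6,0.5,0.1,0,0,0.6,0.8,0.3,0,0,0.6,0.8,0.3,0,0,0.6,0.8,0.3,0,0,0.6])

```text
clock: 5.85
position: [506.2, 201.7, 134.1]
eef_rot: [0.0, 1.0, -0.0, -0.001]
wrist_force: [-0.1, 0.1, -2.2]
opening: 56.5
grip_force: 32.4
```

Emit:
servo_tool(commands=[0.8,0.4,0,0,0.6,0.8,0.4,0,0,0.6,0.8,0.4,0,0,0.6,0.6,0.2,0,0,0.6,0.4,0.1,0,0,0.6,0.1,0,0.4,0,0.6,0,0,0.6,0,0.6,0,0,0.4,0,0.6])

```text
clock: 6.65
position: [421.2, 238.6, 98.5]
eef_rot: [0.0, 1.0, -0.0, -0.0]
wrist_force: [0.1, 0.4, -1.8]
opening: 56.1
grip_force: 32.4
```

Emit:
servo_tool(commands=[0,0,0.2,0,0.6,0,0,0.14,0,0.6,0,0,0.06,0,0.6,0,0,0.04,0,0.6,0,0,0,0,0.6])

```text
clock: 7.15
position: [421.5, 239.1, 89.0]
eef_rot: [0.0, 1.0, 0.0, 0.0]
wrist_force: [0.4, -0.3, -1.2]
opening: 56.2
grip_force: 32.4
```

Emit:
servo_tool(commands=[0,0,0.03,0,0.6,0,0,0.02,0,0.6,0,0,0,0,0.6])

```text
clock: 7.45
position: [421.7, 239.2, 88.1]
eef_rot: [-0.0, 1.0, 0.0, 0.001]
wrist_force: [-0.2, -0.1, 1.5]
opening: 56.3
grip_force: 32.6
```

Emit:
servo_tool(commands=[0,0,0,0,0.3,0,0,0,0,0.1,0,0,0,0,0,0,0,-0.3,0,0,0,0,-0.8,0,0,0,0,-1,0,0,0,0,-1,0,0,0,0,-0.6,0,0])

```text
clock: 8.25
position: [422.1, 239.3, 182.6]
eef_rot: [0.0, 1.0, 0.0, 0.001]
wrist_force: [-0.3, -0.0, 0.0]
opening: 85.6
grip_force: 0.0
```

Emit:
servo_tool(commands=[-0.4,0.1,0,0,0,-1,0.2,0,0,0,-1,0.2,0,0,0,-1,0.2,0,0,0,-1,0.2,0,0,0,-1,0.1,0,0,0,-1,0.1,0,0,0,-0.6,0.07,0,0,0])

```text
clock: 9.05
position: [598.2, 268.1, 178.3]
eef_rot: [0.0, 1.0, -0.0, -0.0]
wrist_force: [-0.2, 1.1, 0.1]
opening: 85.2
grip_force: 0.0
```

Emit:
servo_tool(commands=[-0.07,0,0,0,0,0,0,0,0,0])

```text
clock: 9.25
position: [597.7, 268.0, 178.6]
eef_rot: [0.0, 1.0, -0.0, -0.001]
wrist_force: [0.1, 0.4, 0.6]
opening: 85.2
grip_force: 0.0
```

```bash
python3 - <<'E'
from h import *
print(get_state()["position"])
w=capture("wrist");cv2.imwrite("pics/w2.png",w["pixels"])
t=capture("top")["pixels"][150:345,130:330];cv2.imwrite("pics/t2.png",cv2.resize(t,None,fx=3,fy=3))
for u in [(331,208),(331,233),(331,258)]:print(u,plane(w,u,152))
E
```

```text
[597.72457763 268.04014793 178.5903159 ]
(331, 208) [558.30390089 267.36741183 152.        ]
(331, 233) [568.88376562 267.37495125 152.        ]
(331, 258) [579.85589643 267.38343069 152.        ]
```

View pics/w2.png

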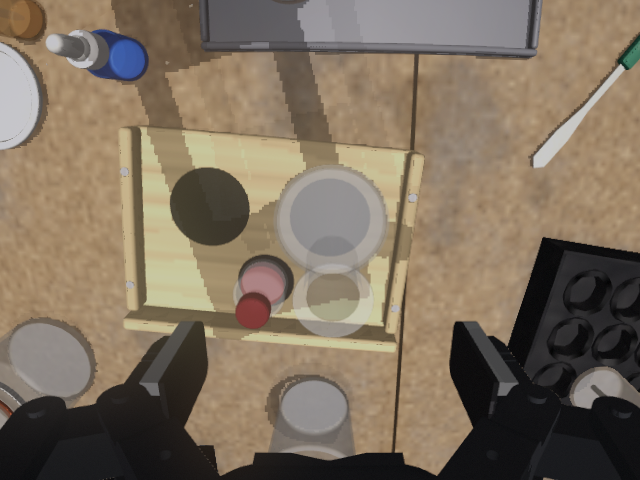

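The flask rim is at (334,298), which is centred under the tool. The bare right pad is at (210,206).

Emit:
servo_tool(commands=[0,0,0.5,0,0,0,0,0.8,0,0,0,0,0.6,0,0,0,0,0.3,0,0,0,0,0.18,0,0.2,0,0,0,0,0.4,0,0,0,0,0.6,0,0,0,0,0.7], force=30)

```text
clock: 10.15
position: [598.6, 268.5, 121.6]
eef_rot: [0.0, 1.0, 0.0, 0.001]
wrist_force: [0.1, -0.2, 2.0]
opening: 43.1
grip_force: 30.5
```

Emit:
servo_tool(commands=[0,0,0,0,0.75,0,0,0,0,0.75,0,0,0,0,0.75,0,0,0,0,0.75])

```text
clock: 10.55
position: [598.6, 268.6, 121.5]
eef_rot: [0.0, 1.0, 0.0, 0.001]
wrist_force: [-0.4, 1.6, 5.4]
opening: 42.9
grip_force: 31.1
```

```bash
python3 - <<'E'
from h import *
s=get_state();print(s["position"],s["opening"],s["grip_force"])
E
```

```text
[598.57413085 268.60608834 121.49665755] 42.872750968431674 31.11523870787078
```

Emit:
servo_tool(commands=[0,0,0,0,0.4,0,0,0,0,0.3,0,0,-0.2,0,0.3,0,0,-0.1,0,0.3,0,0,0,0,0.5,0,0,0,0,0.65,0,0,0,0,0.75,0,0,0,0,0.75])

```text
clock: 11.35
position: [598.4, 268.5, 128.7]
eef_rot: [0.0, 1.0, 0.0, 0.001]
wrist_force: [-0.1, 1.1, 5.3]
opening: 40.4
grip_force: 30.2
```

Emit:
servo_tool(commands=[0,0,0,0,0.75,0,0,0,0,0.75,0,0,0,0,0.75])

```text
clock: 11.65
position: [598.4, 268.5, 128.8]
eef_rot: [-0.0, 1.0, 0.0, 0.001]
wrist_force: [0.1, 0.3, 5.5]
opening: 40.5
grip_force: 30.2
```

Emit:
servo_tool(commands=[0,0,-0.1,0,0.75,0,0,-0.1,0,0.75,0,0,-0.2,0,0.75,0,0,0,0,0.75])

```text
clock: 12.05
position: [598.2, 268.2, 138.6]
eef_rot: [0.0, 1.0, 0.0, 0.0]
wrist_force: [-0.2, 0.5, -0.6]
opening: 40.4
grip_force: 29.8
```

```bash
python3 - <<'E'
from h import *
S=capture("scene");cv2.imwrite("pics/s3.png",cv2.resize(S["pixels"][60:260,200:400],None,fx=3,fy=3))
E
```

```text
(no output)
```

View pics/s3.png

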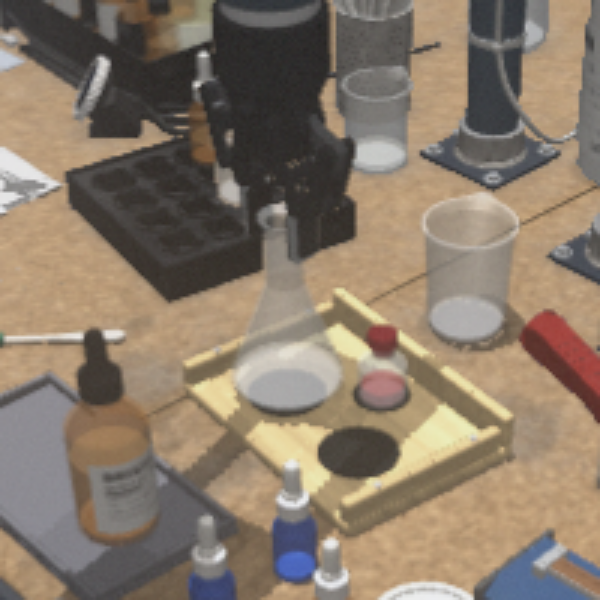

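The flask hangs upright in the gripper and the amber stands upright in the tray.

Emit:
servo_tool(commands=[0,0,-0.3,0,0.75,0,0,-0.5,0,0.75,0.1,0.1,-0.4,0,0.75,0.3,0.2,0,0,0.75,0.6,0.3,0,0,0.75,0.8,0.4,0,0,0.75,0.8,0.4,0,0,0.75,0.8,0.4,0,0,0.75])

```text
clock: 12.9
position: [510.3, 314.0, 167.5]
eef_rot: [-0.0, 1.0, -0.0, -0.001]
wrist_force: [-1.2, 1.1, -0.8]
opening: 40.4
grip_force: 29.9
```

Emit:
servo_tool(commands=[0.8,0.4,0,0,0.75,0.8,0.3,0,0,0.75,0.8,0.3,0,0,0.75,0.6,0.1,0,0,0.75,0.4,0.1,0,0,0.75,0.2,0,0,0,0.75,0.1,0,0.4,0,0.75,0,0,0.6,0,0.75])

```text
clock: 13.7
position: [421.4, 343.4, 143.2]
eef_rot: [0.0, 1.0, 0.001, 0.001]
wrist_force: [0.5, -0.5, -1.2]
opening: 40.4
grip_force: 29.9
```

Emit:
servo_tool(commands=[0,0,0.4,0,0.75,0,0,0.2,0,0.75,0,0,0.14,0,0.75,0,0,0.06,0,0.75,0,0,0,0,0.75])

```text
clock: 14.2
position: [420.8, 343.3, 123.1]
eef_rot: [0.0, 1.0, 0.0, 0.0]
wrist_force: [0.4, 0.1, -0.5]
opening: 40.1
grip_force: 29.9
```

Emit:
servo_tool(commands=[0,0,0.04,0,0.75,0,0,0.03,0,0.75,0,0,0,0,0.75])

```text
clock: 14.5
position: [420.9, 343.5, 121.8]
eef_rot: [0.0, 1.0, 0.0, 0.001]
wrist_force: [0.2, -0.4, 0.3]
opening: 40.2
grip_force: 30.3
```

Emit:
servo_tool(commands=[0,0,0.02,0,0.75,0,0,0,0,0.6,0,0,0,0,0.3,0,0,0,0,0.1,0,0,-0.3,0,0.1,0,0,-0.8,0,0.1,0,0,-0.8,0,0.1,0,0,-0.4,0,0.2])

```text
clock: 15.3
position: [421.2, 343.7, 180.3]
eef_rot: [0.0, 1.0, 0.001, 0.001]
wrist_force: [0.3, 0.0, 0.7]
opening: 68.2
grip_force: 0.0
```

Emit:
servo_tool(commands=[-0.5,-0.2,0,0,0.2,-1,-0.5,0,0,0.2,-1,-0.6,0,0,0.2,-1,-0.6,0,0,0.2,-1,-0.6,0,0,0.2,-1,-0.6,0,0,0.2,-1,-0.6,0,0,0.2,-1,-0.6,0,0,0.2])

```text
clock: 16.1
position: [609.2, 234.1, 176.7]
eef_rot: [0.0, 1.0, -0.0, -0.001]
wrist_force: [-0.0, 1.2, -0.9]
opening: 68.4
grip_force: 0.0
```

Emit:
servo_tool(commands=[-0.9,-0.5,0,0,0.2,-0.5,-0.2,0.5,0,0.2,-0.13,-0.1,0.8,0,0.2,0,0,0.5,0,0.2,0,0,0.2,0,0.2,0,0,0,0,0.2])

```text
clock: 16.7
position: [645.0, 216.1, 126.7]
eef_rot: [-0.0, 1.0, -0.0, -0.002]
wrist_force: [0.3, -0.6, 0.6]
opening: 68.3
grip_force: 0.0
```

```bash
python3 - <<'E'
from h import *
s=get_state();print(s["position"],s["opening"])
w=capture("wrist");cv2.imwrite("pics/w4.png",w["pixels"])
for b in blobs(w,(172,150,60),(180,255,255),(150,100,450,430),60):print(b,plane(w,b[0],70),plane(w,b[0],60))
for b in blobs(w,(0,0,0),(180,255,55),(100,50,560,320),600):print(b,plane(w,b[0],12))
E
```

```text
[644.95459356 216.05618089 126.69325755] 68.34420968710539
```

View pics/w4.png

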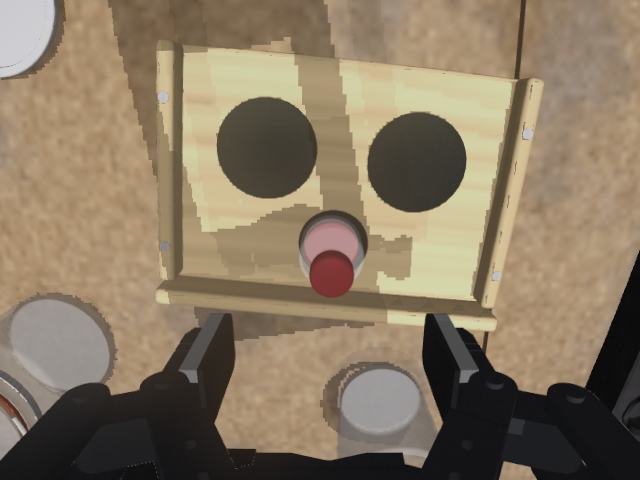

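The wrist view shows the pads at (267,148) and (417,162), the stopper at (332,273) and the red bottle on its pad at (333,243).

```bash
python3 - <<'E'
from h import *
np.set_printoptions(precision=1,suppress=True)
w=capture("wrist")
R,L=plane(w,(267,147.5),12),plane(w,(417,162),12)
print(R,L,(R+L)/2,np.linalg.norm(R-L)); d=(L-R)[:2]/np.linalg.norm(R-L); f=np.array([d[1],-d[0]])
print("rear",(R+L)[:2]/2+55*f,"stopper",plane(w,(332,273),70),"base",plane(w,(333,243),12))
E
```

```text
[590.  177.9  12. ] [598.5 267.9  12. ] [594.2 222.9  12. ] 90.46389676806527
rear [649.  217.7] stopper [647.1 216.3  70. ] base [649.8 217.4  12. ]
```

Emit:
servo_tool(commands=[-0.12,0.02,0.5,0,0.2,0,0,0.9,0,0.2,0,0,1,0,0.2,0,0,0.9,0,0.2,0,0,0.5,0,0.2,0,0,0.2,0,0.2,0,0,0.06,0,0.2,0,0,0,0,0.2])

```text
clock: 17.6
position: [650.0, 216.4, 27.7]
eef_rot: [0.0, 1.0, 0.0, 0.001]
wrist_force: [0.1, 0.2, 0.0]
opening: 68.2
grip_force: 0.0
```

Emit:
servo_tool(commands=[0,0,0,0,0.4,0,0,0,0,0.6,0,0,0,0,0.75,0,0,0,0,0.75,0,0,0,0,0.75], force=30)

```text
clock: 18.1
position: [650.0, 216.4, 28.0]
eef_rot: [0.0, 1.0, 0.0, 0.001]
wrist_force: [0.2, -0.4, 5.4]
opening: 36.8
grip_force: 30.3
```

Emit:
servo_tool(commands=[0,0,-0.2,0,0.8,0,0,-0.5,0,0.8,0,0,-0.8,0,0.8,0,0,-0.9,0,0.8,0,0,-0.9,0,0.8,0.2,-0.1,-0.7,0,0.8,0.5,-0.4,-0.3,0,0.8,0.8,-0.7,-0.1,0,0.8])

```text
clock: 18.9
position: [612.3, 186.6, 138.6]
eef_rot: [-0.0, 1.0, 0.0, 0.002]
wrist_force: [-0.2, -0.3, -0.4]
opening: 36.7
grip_force: 30.1
```

Emit:
servo_tool(commands=[1,-0.8,0,0,0.8,1,-0.9,0,0,0.8,1,-0.9,0,0,0.8,1,-0.9,0,0,0.8,1,-0.9,0,0,0.8,1,-0.9,0,0,0.8,0.7,-0.9,0,0,0.8,0.4,-0.9,0,0,0.8])

```text
clock: 19.7
position: [431.9, 8.4, 137.1]
eef_rot: [-0.0, 1.0, 0.0, -0.0]
wrist_force: [-0.2, -0.9, 0.2]
opening: 37.3
grip_force: 30.1
```

Emit:
servo_tool(commands=[0.08,-0.9,0,0,0.8,0,-1,0,0,0.8,0,-1,0,0,0.8,0,-1,0,0,0.8,0,-1,0,0,0.8,0,-1,0,0,0.8,0,-0.9,0,0,0.8,0,-0.64,0,0,0.8])

```text
clock: 20.5
position: [431.9, -178.5, 137.2]
eef_rot: [0.0, 1.0, -0.0, 0.0]
wrist_force: [0.3, -0.4, 0.7]
opening: 37.4
grip_force: 30.1
```

Emit:
servo_tool(commands=[0,0,0.3,0,0.8,0,0,0.7,0,0.8,0,0,0.9,0,0.8,0,0,0.9,0,0.8,0,0,0.8,0,0.8,0,0,0.5,0,0.8,0,0,0.3,0,0.8,0,0,0,0,0.8])

```text
clock: 21.3
position: [431.4, -176.0, 25.9]
eef_rot: [-0.0, 1.0, 0.001, -0.001]
wrist_force: [-0.8, 1.2, 0.0]
opening: 37.2
grip_force: 30.2
```

```bash
python3 - <<'E'
from h import *
np.set_printoptions(precision=1,suppress=True)
s=get_state();print(s["position"],s["wrist_force"])
T=capture("top");w=capture("wrist");cv2.imwrite("pics/w5.png",w["pixels"])
print(blobs(T,(172,150,60),(180,255,255),(400,230,500,340)),blobs(w,(0,0,0),(180,255,50),(250,150,450,340),200))
E
```

```text
[ 431.4 -176.    25.9] [-0.8  1.2  0. ]
[] [([383.8, 318.0], [125, 141, 20, 49, 403]), ([415.2, 330.1], [155, 170, 22, 20, 291])]
```

View pics/w5.png

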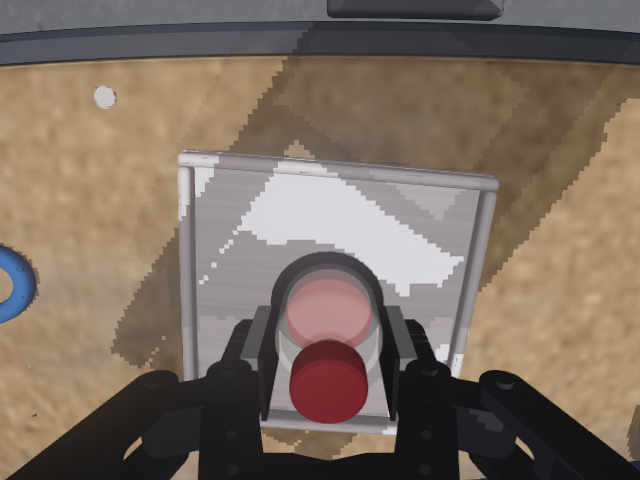

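The red bottle hangs over the swap pad. The pad's front edge is at (327,252) and its sides are at columns 272 and 383. The bottle's foot edge is at about row 266.

```bash
python3 - <<'E'
from h import *
np.set_printoptions(precision=1,suppress=True)
w=capture("wrist")
print("pad front",plane(w,(327,252),5),plane(w,(272,305),5),plane(w,(383,305),5))
print("bottle front",plane(w,(328,266),12),plane(w,(328,279),14),"stopper",plane(w,(328.5,383),63))
print("tray far corners",plane(w,(180,154),14),plane(w,(497,180),14))
cv2.imwrite("pics/w5c.png",cv2.resize(w["pixels"][230:430,220:440],None,fx=3,fy=3))
E
```

```text
pad front [ 410.3 -179.2    5. ] [ 434.2 -202.7    5. ] [ 434.2 -155.4    5. ]
bottle front [ 413.7 -178.8   12. ] [ 418.4 -178.8   14. ] stopper [ 431.4 -178.6   63. ]
tray far corners [ 369.5 -232.6   14. ] [ 379.  -116.1   14. ]
```

View pics/w5c.png

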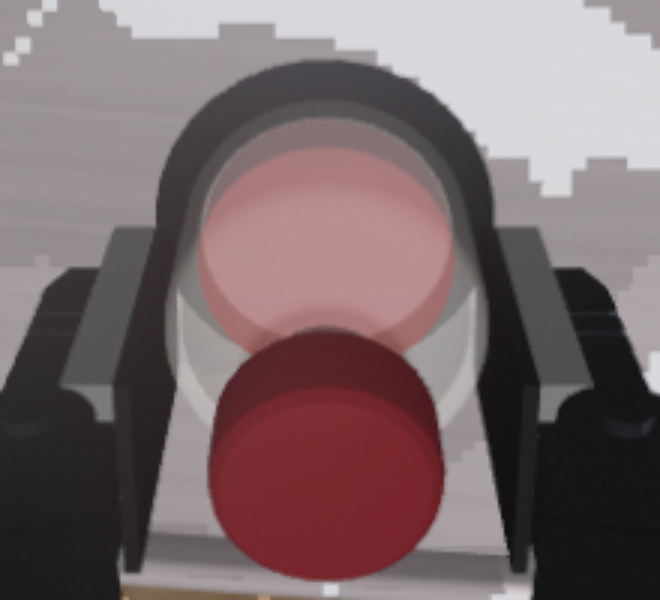

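Emit:
servo_tool(commands=[-0.08,0,0.1,0,0.8,0,0,0.1,0,0.8,0,0,0.05,0,0.8,0,0,0,0,0.8])

```text
clock: 21.85
position: [434.4, -177.4, 21.0]
eef_rot: [0.0, 1.0, -0.0, 0.0]
wrist_force: [-0.9, 1.7, 4.5]
opening: 37.2
grip_force: 30.5
```

Emit:
servo_tool(commands=[0,0,0.03,0,0.8,0,0,0,0,0.8])

```text
clock: 22.05
position: [434.4, -177.4, 20.9]
eef_rot: [0.0, 1.0, -0.0, 0.0]
wrist_force: [-1.7, 2.5, 12.8]
opening: 37.2
grip_force: 31.4
```

Emit:
servo_tool(commands=[0,0,-0.05,0,0.8,0,0,0,0,0.5,0,0,0,0,0.4,0,0,0,0,0.35,0,0,-0.4,0,0.35,0,0,-0.9,0,0.35,0,0,-1,0,0.35,0,0,-1,0,0.35])

```text
clock: 22.85
position: [434.0, -177.1, 104.9]
eef_rot: [0.0, 1.0, 0.0, -0.0]
wrist_force: [0.7, -0.8, -0.3]
opening: 55.6
grip_force: 0.0
```

Emit:
servo_tool(commands=[0,0.5,-0.7,0,0.35,-0.1,1,-0.3,0,0.35,-0.1,1,0,0,0.35,-0.1,1,0,0,0.35,-0.1,1,0,0,0.35,-0.1,1,0,0,0.35,-0.1,1,0,0,0.35,-0.1,1,0,0,0.35])

```text
clock: 23.65
position: [451.7, 11.3, 129.2]
eef_rot: [0.0, 1.0, -0.0, 0.0]
wrist_force: [0.7, -0.5, 0.0]
opening: 55.2
grip_force: 0.0
```

Emit:
servo_tool(commands=[0,1,0,0,0.35,0,0.5,0,0,0.35,0,0.2,0,0,0.35,0,0,0,0,0.35])

```text
clock: 24.05
position: [451.7, 52.9, 128.8]
eef_rot: [-0.0, 1.0, -0.0, 0.0]
wrist_force: [0.1, 0.3, 0.5]
opening: 55.4
grip_force: 0.0
```

```bash
python3 - <<'E'
from h import *
np.set_printoptions(precision=1,suppress=True)
s=get_state();print(s["position"],s["opening"])
w=capture("wrist");T=capture("top");a=cv2.resize(w["pixels"],(480,360));b=cv2.resize(T["pixels"][255:345,405:495],(360,360))
cv2.imwrite("pics/w6.png",np.hstack([a,b[:,:310]]))
E
```

```text
[451.7  52.9 128.8] 55.37099942598892
```

View pics/w6.png

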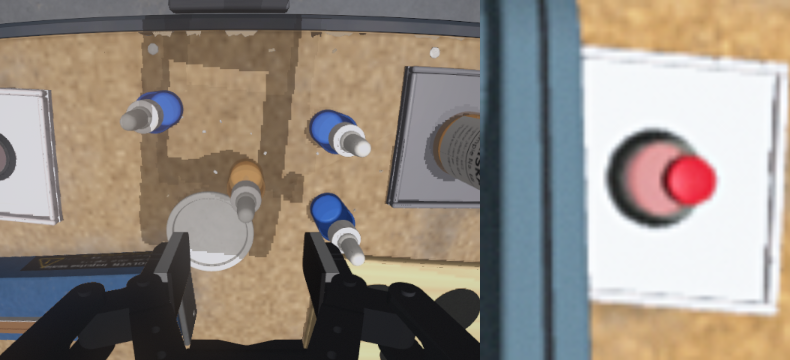

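The red bottle stands upright on the swap pad, and the dropper at wrist pixel (328,280) is centred between the fingers.

Emit:
servo_tool(commands=[0,0,0.4,0,0.35,0,0,0.8,0,0.35,0,0,1,0,0.35,0,0,0.8,0,0.35,0,0,0.6,0,0.35,0,0,0.3,0,0.35,0,0,0.16,0,0.35,0,0,0,0,0.35])

```text
clock: 24.95
position: [451.6, 52.5, 26.7]
eef_rot: [0.0, 1.0, 0.0, -0.0]
wrist_force: [-0.6, 0.3, -0.7]
opening: 55.3
grip_force: 0.0
```

Emit:
servo_tool(commands=[0,0,0,0,0.5,0,0,0,0,0.7,0,0,0,0,0.85,0,0,0,0,0.85,0,0,0,0,0.85])

```text
clock: 25.45
position: [452.4, 52.7, 27.8]
eef_rot: [0.0, 1.0, -0.0, 0.001]
wrist_force: [-1.1, -0.6, 7.1]
opening: 29.1
grip_force: 29.7
```

Emit:
servo_tool(commands=[0,0,-0.2,0,0.9,0,0,-0.5,0,0.9,0,0,-0.8,0,0.9,0,0,-0.9,0,0.9,0,0,-0.9,0,0.9,0,0,-0.8,0,0.9,-0.3,0.2,-0.3,0,0.9,-0.6,0.5,0,0,0.9])

```text
clock: 26.25
position: [474.8, 70.2, 138.2]
eef_rot: [0.001, 1.0, -0.0, 0.001]
wrist_force: [0.3, 0.5, -0.6]
opening: 29.2
grip_force: 29.7
```

Emit:
servo_tool(commands=[-0.9,0.8,0,0,0.9,-1,0.9,0,0,0.9,-1,0.9,0,0,0.9,-1,0.9,0,0,0.9,-1,0.8,0,0,0.9,-0.9,0.7,0,0,0.9,-0.7,0.5,0,0,0.9,-0.4,0.3,0,0,0.9])

```text
clock: 27.05
position: [647.8, 217.0, 135.4]
eef_rot: [-0.0, 1.0, 0.0, -0.001]
wrist_force: [1.1, -0.1, 0.4]
opening: 29.3
grip_force: 29.7
```

Emit:
servo_tool(commands=[-0.08,0.07,0.3,0,0.9,0,0,0.7,0,0.9,0,0,0.9,0,0.9,0,0,0.9,0,0.9,0,0,0.6,0,0.9,0,0,0.3,0,0.9,0,0,0.1,0,0.9,0,0,0,0,0.9])

```text
clock: 27.85
position: [649.0, 217.0, 42.3]
eef_rot: [0.0, 1.0, 0.0, 0.0]
wrist_force: [-0.8, 0.4, 0.1]
opening: 29.0
grip_force: 29.7
```

```bash
python3 - <<'E'
from h import *
np.set_printoptions(precision=1,suppress=True)
s=get_state();print(s["position"],s["wrist_force"])
w=capture("wrist");cv2.imwrite("pics/w7.png",cv2.resize(w["pixels"][100:480,100:540],None,fx=1.5,fy=1.5))
E
```

```text
[649.  217.   42.3] [-0.8  0.4  0.1]
```

View pics/w7.png

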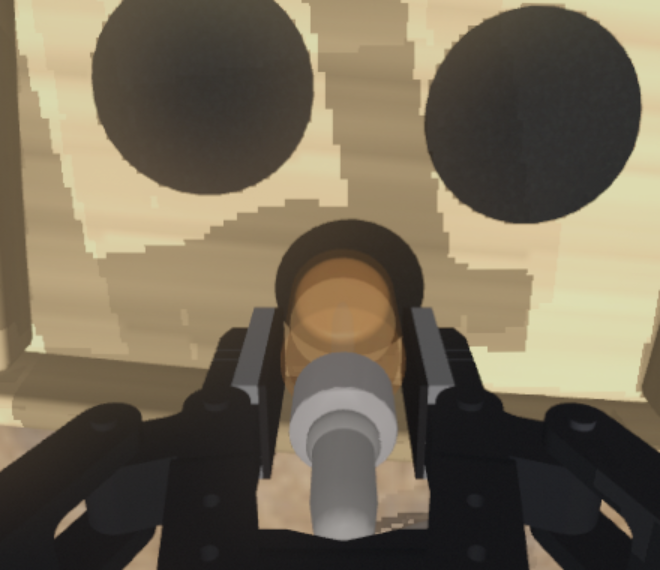

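The dropper is over the rear pad. In full-image pixels the pad spans columns 284–382 with its front at row 246, and the bottle's front edge is at about (330,266).

```bash
python3 - <<'E'
from h import *
np.set_printoptions(precision=1,suppress=True)
w=capture("wrist");k=lambda x,y:(100+x/1.5-.3,100+y/1.5-.3)
print("pad",plane(w,k(350,219),12),plane(w,k(276,285),12),plane(w,k(423,285),12),"bottle front",plane(w,k(344,250),15.5))
for p in((203,82),(533,114)):print(plane(w,k(*p),12))
for p in((203,194),(533,223)):print("rear edge",plane(w,k(*p),12))
E
```

```text
pad [627.5 217.3  12. ] [648.  195.5  12. ] [648.1 239.   12. ] bottle front [635.6 215.6  15.5]
[588.7 177.8  12. ]
[597.3 267.3  12. ]
rear edge [620.  175.8  12. ]
rear edge [628.8 270.   12. ]
```

Emit:
servo_tool(commands=[0.04,0.06,0.04,0,0.9,0,0,0.04,0,0.9,0,0,0.03,0,0.9,0,0,0,0,0.9])

```text
clock: 28.35
position: [647.9, 218.7, 39.9]
eef_rot: [0.0, 1.0, 0.0, 0.0]
wrist_force: [-0.7, 1.0, 2.2]
opening: 29.0
grip_force: 29.9
```

Emit:
servo_tool(commands=[0,0,0,0,0.6,0,0,0,0,0.4,0,0,0,0,0.35,0,0,-0.4,0,0.3,0,0,-1,0,0.1,0,0,-1,0,0,0,0,-1,0,0,0,0,-1,0,0])

```text
clock: 29.15
position: [647.8, 218.5, 151.2]
eef_rot: [0.0, 1.0, 0.0, 0.0]
wrist_force: [0.9, -0.2, 0.5]
opening: 85.4
grip_force: 0.0
```

Emit:
servo_tool(commands=[0.3,0,-1,0,0,0.76,0.02,-0.4,0,0,1,0.1,0,0,0,1,0.1,0,0,0,1,0.1,0,0,0,1,0.1,0,0,0,1,0.1,0,0,0,1,0.1,0,0,0])

```text
clock: 29.95
position: [470.3, 234.1, 185.2]
eef_rot: [0.0, 1.0, 0.0, 0.001]
wrist_force: [0.0, 0.3, 0.3]
opening: 85.4
grip_force: 0.0
```

Emit:
servo_tool(commands=[1,0.1,0,0,0,0.7,0.1,0,0,0,0.3,0,0,0,0,0,0,0.4,0,0,0,0,0.9,0,0,0,0,0.9,0,0,0,0,0.8,0,0,0,0,0.5,0,0])

```text
clock: 30.75
position: [421.5, 238.5, 94.7]
eef_rot: [0.0, 1.0, -0.0, -0.001]
wrist_force: [0.6, 0.4, -0.1]
opening: 85.4
grip_force: 0.0
```

Emit:
servo_tool(commands=[0,0,0.25,0,0,0,0,0.12,0,0,0,0,0,0,0.2,0,0,0,0,0.4,0,0,0,0,0.5,0,0,0,0,0.5,0,0,0,0,0.6,0,0,0,0,0.6])

```text
clock: 31.55
position: [422.0, 239.3, 88.4]
eef_rot: [-0.0, 1.0, 0.0, 0.001]
wrist_force: [0.4, -0.2, 6.7]
opening: 56.6
grip_force: 32.4
```

Emit:
servo_tool(commands=[0,0,-0.2,0,0.6,0,0,-0.6,0,0.6,-0.1,0,-0.8,0,0.6,-0.4,-0.1,-0.3,0,0.6,-0.6,-0.3,0,0,0.6,-0.8,-0.4,0,0,0.6,-0.8,-0.4,0,0,0.6,-0.8,-0.4,0,0,0.6])

```text
clock: 32.35
position: [510.0, 197.6, 133.7]
eef_rot: [0.0, 1.0, -0.0, -0.001]
wrist_force: [-0.4, 0.8, -1.7]
opening: 56.2
grip_force: 32.6
```

Emit:
servo_tool(commands=[-0.8,-0.4,0,0,0.6,-0.8,-0.3,0,0,0.6,-0.7,-0.1,0,0,0.6,-0.5,-0.1,0,0,0.6,-0.3,0,0.2,0,0.6,0,0,0.5,0,0.6,0,0,0.5,0,0.6,0,0,0.2,0,0.6])

```text
clock: 33.15
position: [583.8, 176.6, 97.4]
eef_rot: [-0.0, 1.0, -0.0, -0.002]
wrist_force: [-0.5, 0.2, -2.6]
opening: 56.0
grip_force: 32.6
```

Emit:
servo_tool(commands=[0,0,0.1,0,0.6,0,0,0.05,0,0.6,0,0,0.04,0,0.6,0,0,0,0,0.6])

```text
clock: 33.55
position: [586.4, 176.6, 95.7]
eef_rot: [-0.0, 1.0, 0.0, 0.0]
wrist_force: [-0.8, -0.7, -2.1]
opening: 56.1
grip_force: 32.6
```

Emit:
servo_tool(commands=[0,0,0.03,0,0.6,0,0,0.02,0,0.6,0,0,0,0,0.6])

```text
clock: 33.85
position: [587.0, 176.7, 95.4]
eef_rot: [0.0, 1.0, 0.0, 0.001]
wrist_force: [-1.5, 0.5, 6.4]
opening: 55.9
grip_force: 33.1
```

Emit:
servo_tool(commands=[0,0,0,0,0.4,0,0,0,0,0.2,0,0,0,0,0.1,0,0,0,0,0.1,0,0,-0.6,0,0.1,0,0,-1,0,0.1,0,0,-1,0,0.1,0,0,-1,0,0.1])

```text
clock: 34.65
position: [586.0, 176.4, 184.6]
eef_rot: [0.0, 1.0, -0.0, -0.0]
wrist_force: [0.7, 0.4, 0.2]
opening: 76.6
grip_force: 0.0
```

Emit:
servo_tool(commands=[0.4,0.4,0,0,0.1,0.9,0.9,0,0,0.1,1,1,0,0,0.1,1,1,0,0,0.1,1,1,0,0,0.1,1,1,0,0,0.1,0.9,0.9,0,0,0.1,0.43,0.47,0,0,0.1])

```text
clock: 35.45
position: [417.5, 344.7, 183.1]
eef_rot: [-0.001, 1.0, -0.0, -0.001]
wrist_force: [0.0, -0.0, -0.5]
opening: 77.0
grip_force: 0.0
```

Emit:
servo_tool(commands=[0,0,0.4,0,0.1,0,0,0.8,0,0.1,0,0,0.8,0,0.1,0,0,0.4,0,0.1,0,0,0.13,0,0.3,0,0,0,0,0.5,0,0,0,0,0.7,0,0,0,0,0.75])

```text
clock: 36.25
position: [421.1, 343.4, 121.6]
eef_rot: [0.0, 1.0, 0.0, 0.001]
wrist_force: [-0.5, -0.1, -1.7]
opening: 40.7
grip_force: 29.8
```

Emit:
servo_tool(commands=[0,0,0,0,0.75,0,0,0,0,0.75])

```text
clock: 36.45
position: [420.7, 343.4, 121.3]
eef_rot: [-0.0, 1.0, 0.0, 0.0]
wrist_force: [-0.3, 0.6, -0.5]
opening: 40.5
grip_force: 30.0
```

Emit:
servo_tool(commands=[0,0,-0.2,0,0.75,0,0,-0.5,0,0.75,0,0,-0.7,0,0.75,-0.3,0,-0.4,0,0.75,-0.6,-0.3,-0.2,0,0.75,-0.8,-0.4,0,0,0.75,-0.8,-0.4,0,0,0.75,-0.8,-0.4,0,0,0.75])

```text
clock: 37.25
position: [504.8, 304.6, 170.8]
eef_rot: [0.0, 1.0, -0.0, 0.0]
wrist_force: [0.5, 0.5, -0.7]
opening: 40.9
grip_force: 30.0
```

Emit:
servo_tool(commands=[-0.8,-0.4,0,0,0.75,-0.8,-0.4,0,0,0.75,-0.8,-0.3,0,0,0.75,-0.7,-0.2,0,0,0.75,-0.5,-0.2,0,0,0.75,-0.2,0,0.2,0,0.75,0,0,0.5,0,0.75,0,0,0.5,0,0.75])

```text
clock: 38.05
position: [597.2, 268.4, 139.4]
eef_rot: [-0.0, 1.0, -0.0, -0.001]
wrist_force: [-0.7, 0.8, -1.9]
opening: 40.8
grip_force: 30.0
```

Emit:
servo_tool(commands=[0,0,0.3,0,0.75,0,0,0.12,0,0.75,0,0,0.06,0,0.75,0,0,0.03,0,0.75,0,0,0,0,0.75])

```text
clock: 38.55
position: [598.2, 268.5, 128.7]
eef_rot: [-0.0, 1.0, 0.0, 0.0]
wrist_force: [0.8, -0.5, -1.7]
opening: 40.5
grip_force: 30.0
```

Emit:
servo_tool(commands=[0,0,0.03,0,0.75,0,0,0.02,0,0.75,0,0,0,0,0.75])

```text
clock: 38.85
position: [598.8, 268.6, 128.2]
eef_rot: [0.0, 1.0, 0.0, 0.001]
wrist_force: [-0.2, 1.6, 6.1]
opening: 40.6
grip_force: 31.0
```

Contact. I'll release, retreat up and toward the robot, then check.

Emit:
servo_tool(commands=[0,0,0,0,0.6,0,0,0,0,0.3,0,0,0,0,0.1,0,0,0,0,0,0,0,-0.6,0,0,0,0,-1,0,0,0,0,-1,0,0,0,0,-1,0,0])

```text
clock: 39.65
position: [597.7, 268.1, 217.3]
eef_rot: [0.0, 1.0, -0.0, -0.0]
wrist_force: [0.3, 0.2, 0.5]
opening: 85.3
grip_force: 0.0
```

Emit:
servo_tool(commands=[0.5,0.4,-0.5,0,0,1,0.8,0,0,0,1,0.8,0,0,0,1,0.8,0,0,0,1,0.8,0,0,0,1,0.8,0,0,0,1,0.8,0,0,0,1,0.8,0,0,0])

```text
clock: 40.45
position: [407.9, 419.1, 228.5]
eef_rot: [-0.0, 1.0, -0.0, -0.001]
wrist_force: [0.2, 0.6, -0.6]
opening: 85.5
grip_force: 0.0
```

Emit:
servo_tool(commands=[1,0.8,0,0,0,0.5,0.4,0,0,0,0,0,0,0,0,0,0,0,0,0])

```text
clock: 40.85
position: [373.0, 448.1, 229.0]
eef_rot: [-0.0, 1.0, -0.0, 0.0]
wrist_force: [0.4, 0.2, 0.1]
opening: 85.6
grip_force: 0.0
```

```bash
python3 - <<'E'
from h import *
np.set_printoptions(precision=1,suppress=True)
T=capture("top");S=capture("scene");t0=cv2.imread("pics/top1.png")
b=lambda p:cv2.resize(p[150:250,175:308],None,fx=3,fy=3,interpolation=cv2.INTER_CUBIC)
s=cv2.resize(S["pixels"][130:290,240:372],None,fx=3,fy=3)[:,:396]
col=np.vstack([b(t0),b(T["pixels"])])
cv2.imwrite("pics/end.png",np.hstack([col[:600],cv2.copyMakeBorder(s,0,120,0,0,0)])[:, :795])
for n in("amber","flask"):
    x0,y0,x1,y1={"amber":(250,215,285,235),"flask":(192,215,232,235)}[n]
    A=cv2.cvtColor(t0,6)[y0-15:y1,x0:x1].astype(np.float32);B=cv2.cvtColor(T["pixels"],6)[y0-15:y1,x0:x1].astype(np.float32)
    print(n,cv2.phaseCorrelate(A,B))
E
```

```text
amber ((-0.05632579392671744, -0.11582344948427448), 1.0144673696270696)
flask ((-0.19259861195661188, -0.12438764449472117), 1.0180958575672574)
```

View pics/end.png

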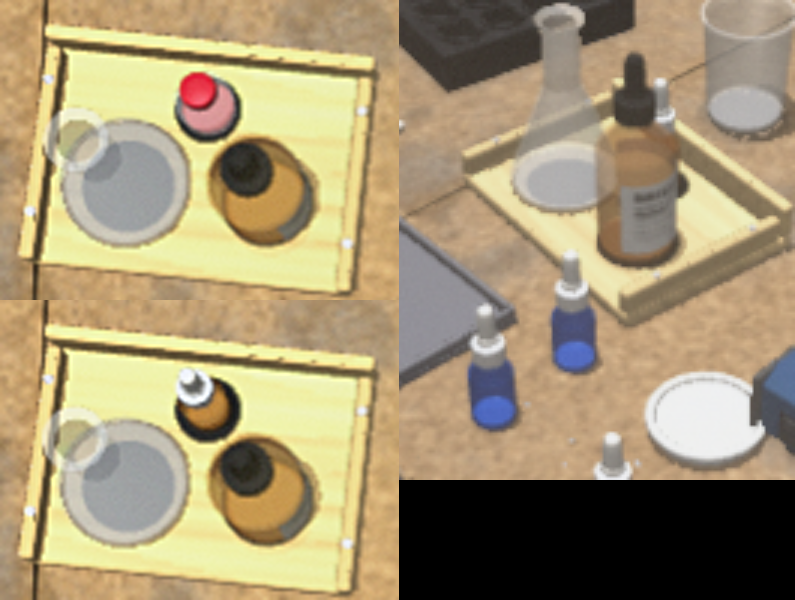

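The before and after pictures match to about 0.2 px (under 0.5 mm). The dropper stands on the rear pad, everything is upright and the arm is clear.

```bash
python3 -c "
from workcell import *
print(job_done())"
```

```text
the job is handed in; nothing more can be done
None
```

The swap is done and handed in: the red-stoppered bottle is on the swap tray's pad, the dropper is on the caddy's rear pad, and the amber bottle and flask are back within about 0.5 mm of where they stood, all upright, about 41 s on the clock.

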